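# Tip the mortar samples out of the lidded tilting box

### The job

Get the two mortar samples out of the lidded tilting box without touching them: swing its lid fully back, past the detent, so that it stays open by itself, and slide the catch tray in square and central against the stand under the box's mouth. Only then tip the box right over (its side lever is there for that) so that both samples slide into the tray, and let the box come back down level, with the lid still fully back and the tray still in its place. Leave the two tins, the beaker and the roll of tape where they stand.

Things in the scene. Friction and masses are not known exactly. Their poses are not given: they have to be found in the camera images.
- stand: Low grey steel stand, 165 x 170 mm, bolted to the bench (position and turn vary). Origin on the bench. Its -x is the pouring side, where the box has its mouth and the tray belongs; z up. The upright stop plate, against which the tray is slid, has its outer face at x = -35 mm and is 130 mm wide. Two bearing arms reach over the tray's place to x = -78 mm at y = +-73 mm, underside 54 mm up.
- dock (a point): Where the tray's centre is when it touches the stop plate: stand x = -115 mm, y = 0, on the bench. The tray is right within 10 mm nearer, 30 mm farther and 25 mm sideways, its x axis along the stand's x axis (either way round, within 0.12 rad).
- tip_axis (a point): Middle of the box's tipping axis, at the lip of its mouth: stand x = -65 mm, y = 0, z = 62.5 mm; the axis runs along the stand's y.
- sample_box (a joint): Tipping angle of the open-fronted steel box (130 x 130 x 65 mm, rim 125 mm above the bench): 0 level on its rest, 1.38 rad (stop) tipped over its lip to the stand's -x. The mouth on that side is closed only by the lid's skirt. Tipping takes about 8 to 12 N at the lever pin; let go, it comes back level by itself, damped, within 3 s. With the lid back the samples slide out by 1.2 rad.
- lever_pin (a point): Middle of the lever pin: steel, 12 mm thick, 66 mm long, along the stand's y, sticking out of a bracket on the box's -y side (y = -70 to -134 mm). Level, it is at stand x = 35, y = -103, z = 177.5 mm. Pushed from its +x side towards -x it tips the box, turning about the tipping axis on a radius of 152 mm, over the top (z = 215 mm) to x = -159, z = 182 mm.
- lid (a joint): Angle of the steel lid (142 x 136 mm, a 60 mm skirt in front over the mouth): 0 closed, 2.6 rad (stop) fully back; the front edge rises. An over-centre spring is the detent: below 1.75 rad it springs shut, past that it springs fully back by itself and stays so while the box is tipped. Lifting takes about 2 N at the bar.
- lid_hinge (a point): Middle of the lid's hinge, on the box's rear top edge, along the stand's y; with the box level at stand x = 67 mm, y = 0, z = 129 mm.
- lid_bar (a point): Middle of the lid's bar handle: a 10 mm round steel bar, 90 mm long, along the stand's y, held in the lid's plane 46 mm in front of its edge by two end struts (open gap between bar and lid 39 mm, between struts 80 mm). On a radius of 185 mm about the lid hinge; closed it is at stand x = -118 mm, y = 0, z = 129 mm.
- tray: Loose steel catch tray, 160 mm (its x) x 200 mm (its y) x 42 mm high, open on top, walls 8 mm thick, floor 8 mm, about 0.35 kg. Origin at the centre of its underside. Starts on the bench in front of the mouth, 19 to 26 cm from its docked place and turned up to 0.5 rad.
- sample_1: Mortar cube of 50 mm, about 0.25 kg, starts inside the closed box, on its floor. Origin at the centre of its underside.
- sample_2: The same, the second cube in the box.
- tin_a: Lidded tin, 68 mm across, 45 mm high, standing beside the tray's way in. Origin under its centre. Bystander.
- tin_b: The same, on the other side of the tray's way in. Bystander.
- beaker: Plastic beaker, 66 mm across, 85 mm high, standing at the stand's +y side. Origin under its centre. Bystander.
- tape: Roll of masking tape lying flat, 100 mm across, 25 mm high, behind the stand on its -y side. Origin under its centre. Bystander.

How it is judged:
On the way, in this order (a step that is already met when the one before it is completed fails the run):
1. with the box still level, the lid is fully back (over 2.35 rad) and the tray is docked square under the mouth (x of tray in the frame of stand between -0.147 and -0.105 m and y of tray in the frame of stand between -0.025 and 0.025 m and angle between the x axis of tray and the x axis of stand, either way round below 0.12 rad and angle between tray's own z axis and vertical below 0.08 rad and value of joint lid above 2.35 rad and value of joint sample_box below 0.06 rad), for 0.2 s.
2. the box is tipped right over (beyond 1.15 rad), lid still fully back (value of joint sample_box above 1.15 rad and value of joint lid above 2.35 rad), for 0.1 s.
At the end, for the whole second after the job is handed in: Both samples lie at rest inside the tray, the tray is flat and docked (centre 105 to 147 mm out from the stand's origin on the pouring side, within 25 mm sideways and 0.12 rad), the box is back level within 0.06 rad and the lid is fully back (over 2.35 rad) (all of step 1 and x of sample_1 in the frame of tray between -0.08 and 0.08 m and y of sample_1 in the frame of tray between -0.1 and 0.1 m and height (world z) of each of sample_1, sample_2 below 0.11 m and linear speed of each of sample_1, sample_2 below 0.03 m/s and x of sample_2 in the frame of tray between -0.08 and 0.08 m and y of sample_2 in the frame of tray between -0.1 and 0.1 m); the robot touches nothing.
It fails at once if the box is tipped (over 0.3 rad) while the lid is not fully back (under 2.2 rad) (value of joint sample_box above 0.3 rad and value of joint lid below 2.2 rad).
It fails at once if a sample is touched by the fingers (contact force between the fingers and sample_1 above 1 N or contact force between the fingers and sample_2 above 1 N).
It fails at once if a tin, the beaker or the tape is moved more than 25 mm or tipped ((distance of tin_a from where it was at the start of the episode above 0.025 m or angle between tin_a's own z axis and vertical above 0.3 rad) or (distance of tin_b from where it was at the start of the episode above 0.025 m or angle between tin_b's own z axis and vertical above 0.3 rad) or (distance of beaker from where it was at the start of the episode above 0.025 m or angle between beaker's own z axis and vertical above 0.3 rad) or (distance of tape from where it was at the start of the episode above 0.025 m or angle between tape's own z axis and vertical above 0.3 rad)).
It also fails if it takes over 72 s, if anything falls off the work surface, if the arm or the gripper's body presses on something with over 40 N, if the wrist force passes 120 N, or if a joint passes its speed limit or range.

### The arm

A 7-joint arm with a two-finger parallel gripper is mounted at the origin on a cart in front of the work surface, level with it; the furniture and walls round the work are solid. World frame = base frame: x ahead of the robot, y to its left, z up, the work surface at z = 0. Lengths are in m, angles in rad, forces in N, time in s.
With the tool pointing down it reaches from about 0.35 to 0.9 m from the base axis. Payload 8.1 kg.
Tool frame: the origin (TCP) lies midway between the tips of the shut fingers; the grasp point (between the pads) lies 19 mm behind it; z points along the fingers, y is the line along which they close (so a half turn about z gives the same grasp; the last joint's range is limited). The gripper opens to 92 mm and grips with 3 to 60 N. Pads are 19 mm wide; open, the fingers measure 130 mm over their backs; the gripper's body (75 mm by 190 mm) begins 47 mm behind the grasp point.
Start: joints at [1.227, 0.434, 0.025, 1.573, -0.012, 1.134, -0.075], TCP at [0.149, -0.607, 0.227] pointing down, gripper open.
Joint ranges: [-2.62, 2.62], [-0.44, 2.09], [-1.27, 1.32], [0.08, 2.57], [-1.32, 4.46], [0.12, 2], [-2.74, 2.74]. Speed limits (rad/s): [2.22, 2.22, 3.01, 3.01, 3.14, 3.14, 3.14].

### API

Orientations are given as a unit quaternion [x, y, z, w].
In Python, from bench import * gives the robot as it stands.
- The arm moves only by the tool jog_arm, never from a script. Its argument "plan" is a list of rows, each an object with "slide": the shift along the world's x, y, z in cm, a list of three; "turn": the turn about the world's z in rad; "hand": the finger opening in cm, from 0 to 9.18. A call has 1 to 5 rows; each row is the pose to reach, as a shift and turn from the pose commanded when the call began; what a row does not reach only later rows make up. A row lasts 1/12 s, in which the tool goes at most 41.7 mm and 7.16 degrees, less where a joint would pass 70% of its speed; a pose out of reach is approached as far as the arm can. A call with a gripper value outside its range is refused whole. The fingers move at their own pace and stop on an object; "grip_force" is the grip in N (left out, the last holds). Time passes only in rows, so rows that repeat a pose let the fingers close. It gives the time, the measured TCP pose, the force, the opening and the grip force at its end, in the units of the state.
- get_obs(): the state, without advancing time (a new reading comes with each control period).
- capture(name): name is "side" or "top" or "wrist"; returns the picture (420x560x3 uint8, red, green, blue); there is no depth.
- camera_params(name): a dict with "vfov" (degrees; the focal length in pixels is half the picture's height over the tangent of half this angle, whatever the lens; pixels are square), "cx", "cy" (the principal point, pixels), "R" (3x3) and "t" (3): a world point X has camera coordinates R X + t. Camera axes: x right, y down, z forward; pixel columns grow to the right and rows downward; lengths in m; the calibration is good to about 2 mm. A picture is of the moment at which its call begins: read the wrist's pose just before it. camera_params takes no time and is no camera call; for the wrist camera it gives the pose at the moment of the call.
- job_done(): hands the job in; it is judged then, once.
The state is a dict: "time": time; "joint_positions": joint angles; "joint_vel": joint speeds; "joint_efforts": joint torques, N m; "tool_pos": TCP position; "orientation": TCP orientation; "wrist_force": force on the tool from outside, world axes, zero at the start; "torque": the same for the moment, N m; "grip_width": opening from 0.0 (shut) to 1.0 (fully open); "gripper_force": force on a finger pad.
Only numpy, scipy, OpenCV 4.12 (cv2) and the standard library are available. Lean on these libraries where they do the work, as an engineer would, in place of code of your own. Each camera call takes 0.05 s, during which the arm holds its last target. There are 200 camera calls.

## Working session

There is one attempt and no reset: what is moved stays moved. The work goes in short steps, Python scripts to look and compute and a tool call to move; the robot and the scene stay as the last step left them, time stands still between calls to the robot, and variables do not carry over. Pictures are saved under pics/ and viewed, at most 10 in all, crops included, and the job is handed in when it is done.

Besides the shell and the picture viewer there is one more tool, called after "Call:" by a JSON object that holds its "method" and its "body", one argument or row to a line. jog_arm: Moves the arm, as the interface text tells. Its arguments: {"type":"object","properties":{"plan":{"type":"array"},"grip_force":{"type":"number"}},"required":["plan"]}

```bash
mkdir -p pics; ls
python3 - <<'E'
from bench import *
import cv2
o=get_obs(); print(o)
for n in ("top","side"):
    p=camera_params(n); print(n,p)
    cv2.imwrite(f"pics/{n}0.png",cv2.resize(capture(n)[:,:,::-1],(800,600),interpolation=cv2.INTER_CUBIC))
E
```

```text
pics
{'time': 0.0, 'joint_positions': array([ 1.22742976,  0.43520485,  0.02498346,  1.57407444, -0.01157766,
        1.13399929, -0.07509073]), 'joint_vel': array([-6.38819816e-04,  5.98039582e-05, -7.96413003e-04, -1.54581978e-03,
        1.39662524e-03,  1.05694769e-03, -7.37200392e-05]), 'joint_efforts': array([ 6.98481890e-04, -6.67847729e+01,  9.85446163e-01, -3.14455354e+01,
       -6.05588034e-02,  4.27313894e-02,  1.53761471e-04]), 'tool_pos': array([ 0.14884252, -0.60650414,  0.22596513]), 'orientation': array([ 9.92766007e-01,  1.20062736e-01, -1.73620739e-04, -7.50883833e-04]), 'wrist_force': array([-0.86580671,  0.66556139,  0.06077525]), 'torque': array([-0.05952687,  0.00090271,  0.07745764]), 'gripper_force': 0.0, 'grip_width': 0.9975587141415161}
top {'vfov': 43.913585409375685, 'cx': 277.86666665546977, 'cy': 206.74223403877807, 'R': array([[ 0.00581856, -0.99974619, -0.02176463],
       [-0.98029949, -0.00140551, -0.19751185],
       [ 0.19743113,  0.02248509, -0.98005886]]), 't': array([-0.15573079,  0.59438639,  1.37251701])}
side {'vfov': 57.85458705967388, 'cx': 276.6942918661017, 'cy': 211.74530242052595, 'R': array([[ 0.98488765, -0.17202121,  0.02012492],
       [-0.04187658, -0.34927294, -0.93608481],
       [ 0.16805553,  0.92109561, -0.35119827]]), 't': array([-0.60249803,  0.10055684,  1.16068739])}
```

View pics/top0.png

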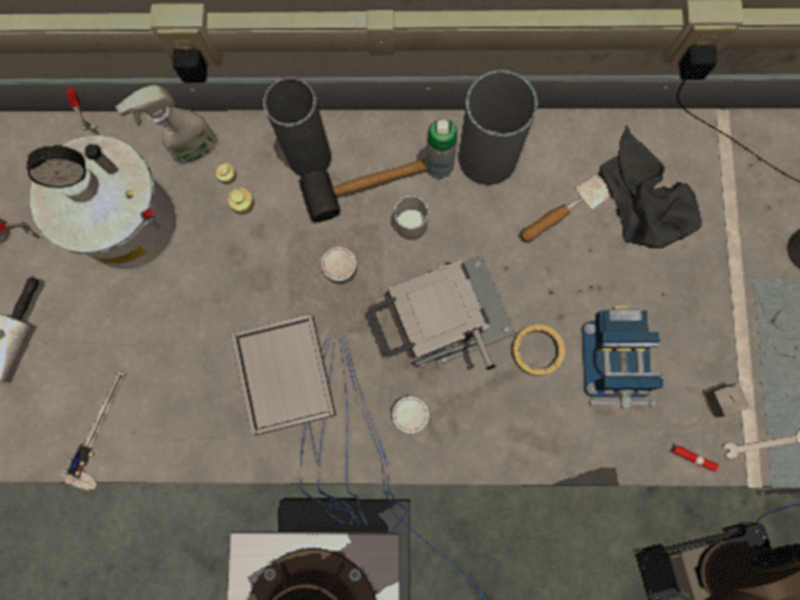

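View pics/side0.png

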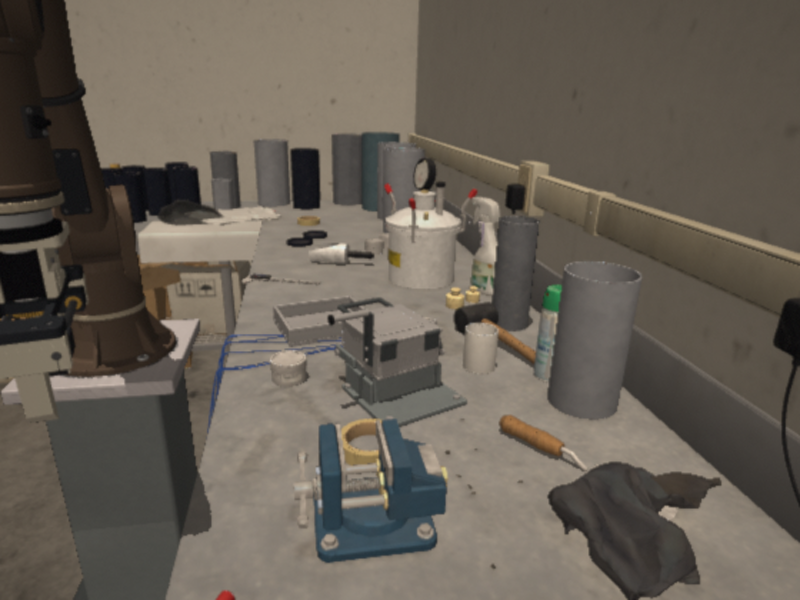

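The top view shows the tray at about (283,375), the box at (438,312) with its bar to the left at about (385,330), tins at (339,265) and (410,414), the beaker at (410,217), the tape at (539,350) and the lever pin near (485,357). The side view confirms the box is level and the lid shut. I'll enlarge the centre next.

```bash
cat > h.py <<'E'
from bench import *
import numpy as np, cv2
from scipy.optimize import least_squares
def K(p):
    f=210/np.tan(np.radians(p["vfov"])/2); return f,p["cx"],p["cy"]
def ray(p,u,v):
    f,cx,cy=K(p); R=np.array(p["R"]); 
    d=R.T@np.array([(u-cx)/f,(v-cy)/f,1]); return -R.T@np.array(p["t"]),d
def onz(p,u,v,z):
    c,d=ray(p,u,v); return c+d*(z-c[2])/d[2]
def proj(p,X):
    f,cx,cy=K(p); c=np.array(p["R"])@np.array(X)+p["t"]; return np.array([f*c[0]/c[2]+cx,f*c[1]/c[2]+cy])
def crop(n,name,u0,v0,w,h,s):
    im=capture(n)[:,:,::-1][v0:v0+h,u0:u0+w]
    cv2.imwrite(f"pics/{name}.png",cv2.resize(im,None,fx=s,fy=s,interpolation=cv2.INTER_CUBIC))
E
python3 - <<'E'
from h import *
crop("top","crop0",155,150,250,160,3.2)
p=camera_params("top")
for n,u,v,z in [("tinA",339,265,.045),("tinB",410,414,.045),("beak",410,217,.085),("tape",539,350,.025),("tray",283,375,.042)]:
    print(n,onz(p,u*.7,v*.7,z).round(3))
E
```

```text
tinA [ 0.658 -0.039  0.045]
tinB [ 0.37  -0.179  0.045]
beak [ 0.743 -0.178  0.085]
tape [ 0.494 -0.428  0.025]
tray [0.443 0.063 0.042]
```

View pics/crop0.png

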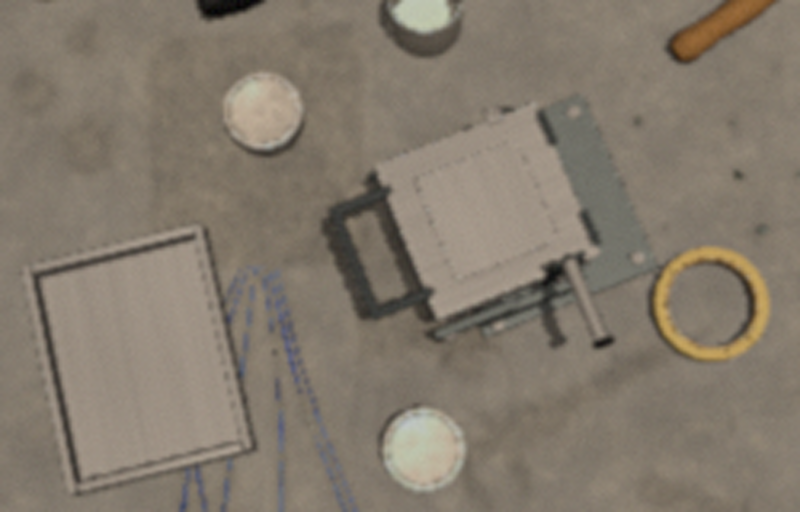

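The crop shows the lid corners at (375,170), (440,320), (540,100) and (597,252). The bar runs from about (340,213) to (378,308), the pin tip is at (602,342), and the tray rim corners are (25,270), (203,228), (254,450) and (75,492). I'll fit the poses to these.

Run:
```python
from h import *
p=camera_params("top")
def T(q,P): 
    c,s=np.cos(q[2]),np.sin(q[2]); P=np.array(P); return np.array([q[0]+c*P[0]-s*P[1],q[1]+s*P[0]+c*P[1],P[2]])
def fit(m,pts,q0):
    f=lambda q:np.concatenate([proj(p,T(q,P))-(155+u/3.2,150+v/3.2) for P,u,v in pts])
    r=least_squares(f,q0,loss="soft_l1"); print(m,r.x.round(4),r.fun.reshape(-1,2).round(1).tolist()); return r.x
S=fit("stand",[((-.072,.068,.131),375,170),((-.072,-.068,.131),440,320),((.070,.068,.131),540,100),((.070,-.068,.131),597,252),
 ((-.118,.043,.130),340,213),((-.118,-.043,.130),376,308),((.035,-.134,.1775),602,342)],[.57,-.27,-1.25])
W=fit("tray",[((.08,.1,.042),203,228),((.08,-.1,.042),254,450),((-.08,.1,.042),25,270),((-.08,-.1,.042),75,492)],[.44,.06,-1.3])
W=fit("tray2",[((.08,.1,.042),203,228),((.08,-.1,.042),254,450),((-.08,.1,.042),25,270),((-.08,-.1,.042),75,492)],[.44,.06,-.1])
for n,P in [("bar",(-.118,0,.129)),("hinge",(.067,0,.129)),("dock",(-.115,0,0)),("pin",(.035,-.103,.1775)),("pinend",(-.159,-.103,.182)),("rear",(.0825,.085,.0)),("rear-",(.0825,-.085,0))]:
    print(n,T(S,P).round(4),proj(p,T(S,P)).round(1))
c,s=np.cos(S[2]),np.sin(S[2]); M=np.array([[c,s],[-s,c]])
for n,w in [("tray",W[:2]),("tinA",(.658,-.039)),("tinB",(.37,-.179)),("beak",(.743,-.178)),("tape",(.494,-.428))]: print(n,"in stand",(M@(np.array(w)-S[:2])).round(3))
```

```text
stand [ 0.5582 -0.2346 -1.1871] [[0.8, -1.7], [-0.0, -0.3], [-0.4, 0.4], [2.1, 0.5], [-1.2, 0.2], [-0.3, 1.1], [-0.1, -0.7]]
tray [ 0.4439  0.0625 -1.3182] [[0.4, -1.4], [0.9, 0.1], [-0.4, -0.3], [-1.0, 1.8]]
tray2 [ 0.4439  0.0625 -1.3182] [[0.4, -1.4], [0.9, 0.1], [-0.4, -0.3], [-1.0, 1.8]]
bar [ 0.514  -0.1252  0.129 ] [266.1 232. ]
hinge [ 0.5833 -0.2967  0.129 ] [332.3 205.8]
dock [ 0.5151 -0.128   0.    ] [269.1 238.5]
pin [ 0.4758 -0.3056  0.1775] [338.1 244.6]
pinend [ 0.4032 -0.1257  0.182 ] [264.9 273.7]
rear [ 0.6679 -0.2793  0.    ] [322.2 185.9]
rear- [ 0.5102 -0.3429  0.    ] [345.4 240.4]
tray in stand [-0.318  0.005]
tinA in stand [-0.144  0.166]
tinB in stand [-0.122 -0.154]
beak in stand [0.017 0.193]
tape in stand [ 0.155 -0.132]
```

Call:
{"method": "jog_arm", "body": {
  "plan": [
    {"slide":[2.4,3.2,0],"turn":0.05,"hand":3},
    {"slide":[4.8,6.4,0],"turn":0.1,"hand":3},
    {"slide":[7.2,9.6,0],"turn":0.143,"hand":3},
    {"slide":[9.6,12.8,0],"turn":0.143,"hand":3},
    {"slide":[12,16,0],"turn":0.143,"hand":3}
  ]
}}

```text
time: 0.57
tool_pos: [0.2696, -0.4452, 0.2266]
orientation: [0.982, 0.191, -0.0, -0.0]
wrist_force: [0.1, -0.8, 0.4]
grip_width: 0.689
gripper_force: 0.0
```

Call:
{"method": "jog_arm", "body": {
  "plan": [
    {"slide":[2.4,3.2,0],"turn":0,"hand":3},
    {"slide":[4.8,6.4,0],"turn":0,"hand":3},
    {"slide":[7.2,9.6,0],"turn":0,"hand":3},
    {"slide":[9.6,12.8,0],"turn":0,"hand":3},
    {"slide":[12,16,0],"turn":0,"hand":3}
  ]
}}

```text
time: 0.98
tool_pos: [0.3896, -0.2852, 0.2268]
orientation: [0.982, 0.191, -0.0, 0.0]
wrist_force: [0.3, 0.1, 0.5]
grip_width: 0.351
gripper_force: 0.0
```

Call:
{"method": "jog_arm", "body": {
  "plan": [
    {"slide":[2.5,3.2,0],"turn":0,"hand":3},
    {"slide":[5,6.4,0],"turn":0,"hand":3},
    {"slide":[7.5,9.6,0],"turn":0,"hand":3},
    {"slide":[10,12.8,0],"turn":0,"hand":3},
    {"slide":[12.4,16,-1],"turn":0,"hand":3}
  ]
}}

```text
time: 1.4
tool_pos: [0.515, -0.1254, 0.2182]
orientation: [0.982, 0.191, 0.001, 0.001]
wrist_force: [0.6, -0.2, -0.6]
grip_width: 0.325
gripper_force: 0.0
```

Run:
```python
from h import *
o=get_obs();p=camera_params("wrist");im=capture("wrist")[:,:,::-1]
cv2.imwrite("pics/w1.png",cv2.resize(im,(800,600)))
print(o["tool_pos"],o["orientation"],p)
q=np.array([.5582,-.2346,-1.1871]);c,s=np.cos(q[2]),np.sin(q[2])
for P in [(-.118,-.045,.129),(-.118,.045,.129),(-.072,.068,.131),(-.072,-.068,.131)]:
    X=[q[0]+c*P[0]-s*P[1],q[1]+s*P[0]+c*P[1],P[2]]; print(P,(proj(p,X)/.7).round(0))
```

```text
[ 0.51499283 -0.12535251  0.21818317] [9.81671670e-01 1.90573794e-01 1.40807850e-03 6.15228179e-04] {'vfov': 71.12701664690536, 'cx': 275.9074070676312, 'cy': 210.9711713731697, 'R': array([[ 0.37415479, -0.92736541,  0.00126035],
       [-0.8847595 , -0.35655714,  0.30011271],
       [-0.27786476, -0.11340372, -0.95390291]]), 't': array([-0.30937356,  0.37693672,  0.512944  ])}
(-0.118, -0.045, 0.129) [393. 375.]
(-0.118, 0.045, 0.129) [393. 238.]
(-0.072, 0.068, 0.131) [473. 198.]
(-0.072, -0.068, 0.131) [462. 408.]
```

View pics/w1.png

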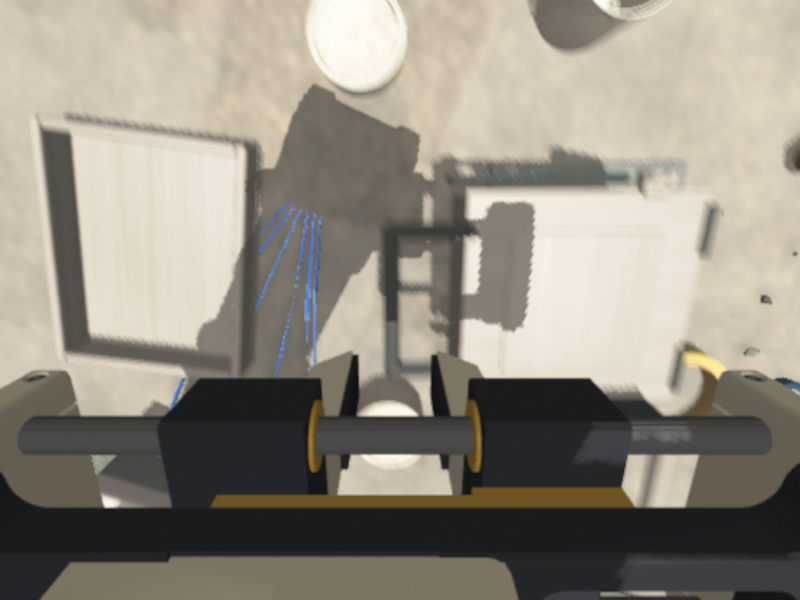

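The wrist view shows the bar at column 391, rows 230–375, within 2 px of the fit. The open fingers straddle it and clear the lid edge (column ~460). Descending to grip the bar.

Call:
{"method": "jog_arm", "body": {
  "plan": [
    {"slide":[0,0,-4],"turn":0,"hand":3},
    {"slide":[0,0,-7.5],"turn":0,"hand":3},
    {"slide":[0,0,-10.4],"turn":0,"hand":3},
    {"slide":[0,0,-10.4],"turn":0,"hand":3},
    {"slide":[0,0,-10.4],"turn":0,"hand":0.5}
  ],
  "grip_force": 15
}}

```text
time: 1.87
tool_pos: [0.5119, -0.1268, 0.112]
orientation: [0.982, 0.191, -0.002, -0.001]
wrist_force: [0.2, -0.4, 0.7]
grip_width: 0.291
gripper_force: 0.0
```

Call:
{"method": "jog_arm", "body": {
  "plan": [
    {"slide":[0,0,0],"turn":0,"hand":0.5},
    {"slide":[0,0,0],"turn":0,"hand":0.5},
    {"slide":[0,0,0],"turn":0,"hand":0.5},
    {"slide":[0,0,0],"turn":0,"hand":0.5},
    {"slide":[0,0,0],"turn":0,"hand":0.5}
  ]
}}

```text
time: 2.28
tool_pos: [0.5139, -0.1259, 0.1146]
orientation: [0.982, 0.191, 0.001, -0.0]
wrist_force: [-1.7, 5.3, 7.0]
grip_width: 0.103
gripper_force: 15.0
```

Run:
```python
import numpy as np
c,s=np.cos(-1.187),np.sin(-1.187)
# rel to closed bar; up to 2.0 rad
for t in np.arange(0,2.41,.15):
    d=.185*(1-np.cos(t)); print(round(t,2),(100*np.array([c*d,s*d,.185*np.sin(t)])).round(1))
```

```text
0.0 [ 0. -0.  0.]
0.15 [ 0.1 -0.2  2.8]
0.3 [ 0.3 -0.8  5.5]
0.45 [ 0.7 -1.7  8. ]
0.6 [ 1.2 -3.  10.4]
0.75 [ 1.9 -4.6 12.6]
0.9 [ 2.6 -6.5 14.5]
1.05 [ 3.5 -8.6 16. ]
1.2 [  4.4 -10.9  17.2]
1.35 [  5.4 -13.4  18.1]
1.5 [  6.4 -15.9  18.5]
1.65 [  7.5 -18.5  18.4]
1.8 [  8.5 -21.1  18. ]
1.95 [  9.5 -23.5  17.2]
2.1 [ 10.4 -25.8  16. ]
2.25 [ 11.3 -27.9  14.4]
2.4 [ 12.  -29.8  12.5]
```

Call:
{"method": "jog_arm", "body": {
  "plan": [
    {"slide":[0.1,-0.2,2.5],"turn":0,"hand":0.5},
    {"slide":[0.3,-0.8,5.3],"turn":0,"hand":0.5},
    {"slide":[0.7,-1.7,8],"turn":0,"hand":0.5},
    {"slide":[1.2,-3,10.4],"turn":0,"hand":0.5},
    {"slide":[1.2,-3,10.4],"turn":0,"hand":0.5}
  ]
}}

```text
time: 2.7
tool_pos: [0.5273, -0.1593, 0.2226]
orientation: [0.982, 0.19, 0.003, 0.002]
wrist_force: [-2.6, 5.8, 2.9]
grip_width: 0.104
gripper_force: 15.0
```

Call:
{"method": "jog_arm", "body": {
  "plan": [
    {"slide":[0.7,-1.6,2.2],"turn":0,"hand":0.5},
    {"slide":[1.4,-3.5,4.1],"turn":0,"hand":0.5},
    {"slide":[2.3,-5.6,5.6],"turn":0,"hand":0.5},
    {"slide":[3.2,-7.9,6.8],"turn":0,"hand":0.5},
    {"slide":[4.2,-10.4,7.7],"turn":0,"hand":0.5}
  ]
}}

```text
time: 3.12
tool_pos: [0.5682, -0.2609, 0.2971]
orientation: [0.982, 0.191, 0.002, 0.001]
wrist_force: [3.9, 2.9, 0.0]
grip_width: 0.104
gripper_force: 15.0
```

Call:
{"method": "jog_arm", "body": {
  "plan": [
    {"slide":[1,-2.5,0.4],"turn":0,"hand":0.5},
    {"slide":[2.1,-5.1,0.3],"turn":0,"hand":0.5},
    {"slide":[3.1,-7.7,-0.1],"turn":0,"hand":0.5},
    {"slide":[4.1,-10.1,-0.9],"turn":0,"hand":0.5},
    {"slide":[5,-12.4,-2.1],"turn":0,"hand":0.5}
  ]
}}

```text
time: 3.53
tool_pos: [0.6186, -0.3865, 0.2749]
orientation: [0.982, 0.191, 0.002, 0.001]
wrist_force: [3.2, 2.1, -0.7]
grip_width: 0.102
gripper_force: 15.0
```

Call:
{"method": "jog_arm", "body": {
  "plan": [
    {"slide":[0.9,-2.1,-1.6],"turn":0,"hand":0.5},
    {"slide":[1.5,-3.8,-3.3],"turn":0,"hand":0.5},
    {"slide":[1.5,-3.8,-3.3],"turn":0,"hand":2.5},
    {"slide":[1.5,-3.8,-3.3],"turn":0,"hand":2.5},
    {"slide":[1.5,-3.8,-3.3],"turn":0,"hand":2.5}
  ]
}}

```text
time: 3.95
tool_pos: [0.6319, -0.4234, 0.2403]
orientation: [0.982, 0.19, 0.0, 0.0]
wrist_force: [0.8, -0.9, -0.3]
grip_width: 0.251
gripper_force: 0.4
```

Call:
{"method": "jog_arm", "body": {
  "plan": [
    {"slide":[0,0,0.5],"turn":0,"hand":2.5},
    {"slide":[0,0,2],"turn":0,"hand":2.5},
    {"slide":[0,0,5],"turn":0,"hand":2.5},
    {"slide":[0,0,8.5],"turn":0,"hand":2.5},
    {"slide":[0,0,12],"turn":0,"hand":2.5}
  ]
}}

```text
time: 4.37
tool_pos: [0.6316, -0.4219, 0.3627]
orientation: [0.982, 0.191, 0.0, 0.0]
wrist_force: [1.1, -0.9, 0.4]
grip_width: 0.274
gripper_force: 0.0
```

Call:
{"method": "jog_arm", "body": {
  "plan": [
    {"slide":[-1.4,3.7,0],"turn":0,"hand":4},
    {"slide":[-2.8,7.4,0],"turn":0,"hand":4},
    {"slide":[-4.2,11.1,0],"turn":0,"hand":4},
    {"slide":[-5.6,14.8,0],"turn":0,"hand":4},
    {"slide":[-7,18.6,0],"turn":0,"hand":4}
  ]
}}

```text
time: 4.78
tool_pos: [0.5609, -0.2347, 0.3615]
orientation: [0.982, 0.191, 0.001, 0.001]
wrist_force: [1.1, -0.1, 0.6]
grip_width: 0.435
gripper_force: 0.0
```

Call:
{"method": "jog_arm", "body": {
  "plan": [
    {"slide":[-1.4,3.7,0],"turn":-0.03,"hand":4},
    {"slide":[-2.8,7.4,0],"turn":-0.06,"hand":4},
    {"slide":[-4.2,11.1,0],"turn":-0.09,"hand":4},
    {"slide":[-5.6,14.8,0],"turn":-0.131,"hand":4},
    {"slide":[-7,18.6,0],"turn":-0.131,"hand":4}
  ]
}}

```text
time: 5.2
tool_pos: [0.4906, -0.0489, 0.3613]
orientation: [0.992, 0.125, 0.001, 0.001]
wrist_force: [2.1, 0.5, -0.1]
grip_width: 0.436
gripper_force: 0.0
```

Call:
{"method": "jog_arm", "body": {
  "plan": [
    {"slide":[-1.3,3.7,-1],"turn":0,"hand":4},
    {"slide":[-2.6,7.4,-2],"turn":0,"hand":4},
    {"slide":[-3.9,11.1,-3.5],"turn":0,"hand":4},
    {"slide":[-5.2,14.5,-6],"turn":0,"hand":4},
    {"slide":[-6.6,17,-9],"turn":0,"hand":4}
  ]
}}

```text
time: 5.62
tool_pos: [0.4266, 0.121, 0.2737]
orientation: [0.992, 0.127, 0.003, -0.0]
wrist_force: [0.8, 0.7, -0.5]
grip_width: 0.436
gripper_force: 0.0
```

Run:
```python
from h import *
o=get_obs();p=camera_params("wrist");im=capture("wrist")[:,:,::-1]
top=capture("top")[:,:,::-1][150:310,155:405]
a=cv2.resize(im,(480,360)); b=cv2.resize(top,(480,307))
c=np.zeros((360,960,3),np.uint8); c[:,:480]=a; c[:307,480:]=b
cv2.imwrite("pics/w2.png",cv2.resize(c,(800,300)))
cv2.imwrite("pics/w2b.png",cv2.resize(im,(800,600)))
print(o["tool_pos"],o["orientation"])
q=[.4439,.0625,-1.3182];c,s=np.cos(q[2]),np.sin(q[2])
for P in [(-.08,-.1,.042),(-.08,.1,.042),(.08,.1,.042),(.08,-.1,.042)]:
    X=[q[0]+c*P[0]-s*P[1],q[1]+s*P[0]+c*P[1],P[2]]; print(P,(proj(p,X)/.7).round(0))
```

```text
[0.42658021 0.1210355  0.27367248] [ 9.91844104e-01  1.27416206e-01  3.20476657e-03 -3.35760169e-04]
(-0.08, -0.1, 0.042) [375. 357.]
(-0.08, 0.1, 0.042) [373. 147.]
(0.08, 0.1, 0.042) [556. 148.]
(0.08, -0.1, 0.042) [533. 357.]
```

View pics/w2b.png

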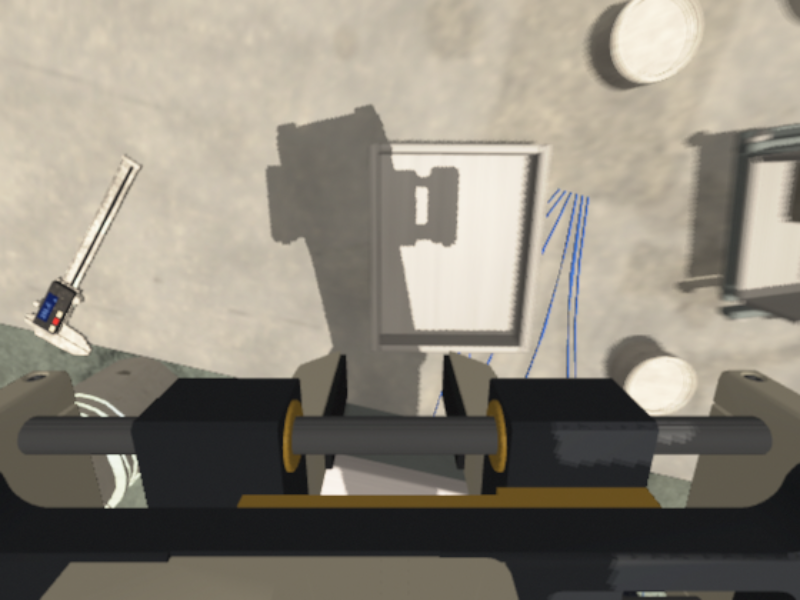

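View pics/w2.png

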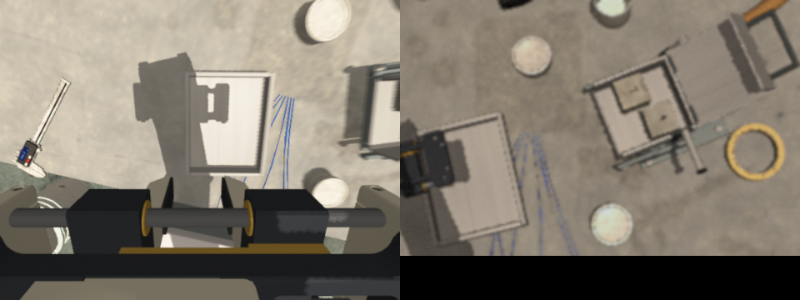

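The wrist view shows the tray rim corners at (372,143), (375,350), (550,145) and (525,350), so the near wall is within 1–2 mm of the fit. The top view confirms the lid lies fully back with both cubes in the box. Descending on the tray's outer wall.

Call:
{"method": "jog_arm", "body": {
  "plan": [
    {"slide":[0.1,1.6,-4],"turn":0,"hand":4},
    {"slide":[0.1,1.6,-8],"turn":0,"hand":4},
    {"slide":[0.1,1.6,-12],"turn":0,"hand":4},
    {"slide":[0.1,1.6,-16],"turn":0,"hand":4},
    {"slide":[0.1,1.6,-18],"turn":0,"hand":4}
  ]
}}

```text
time: 6.13
tool_pos: [0.4264, 0.1327, 0.0893]
orientation: [0.992, 0.126, -0.001, 0.0]
wrist_force: [-0.2, -0.0, -0.0]
grip_width: 0.436
gripper_force: 0.0
```

Call:
{"method": "jog_arm", "body": {
  "plan": [
    {"slide":[0,0,-3],"turn":0,"hand":4},
    {"slide":[0,0,-6],"turn":0,"hand":4},
    {"slide":[0,0,-7.7],"turn":0,"hand":4},
    {"slide":[0,0,-7.7],"turn":0,"hand":4},
    {"slide":[0,0,-7.7],"turn":0,"hand":0.3}
  ],
  "grip_force": 25
}}

```text
time: 6.55
tool_pos: [0.4281, 0.1336, 0.0152]
orientation: [0.992, 0.126, -0.0, 0.0]
wrist_force: [1.0, 0.1, 0.8]
grip_width: 0.397
gripper_force: 0.0
```

Call:
{"method": "jog_arm", "body": {
  "plan": [
    {"slide":[0,0,0],"turn":0,"hand":0.3},
    {"slide":[0,0,0],"turn":0,"hand":0.3},
    {"slide":[0,0,0],"turn":0,"hand":0.3},
    {"slide":[0,0,0],"turn":0,"hand":0.3},
    {"slide":[0,0,0],"turn":0,"hand":0.3}
  ]
}}

```text
time: 6.97
tool_pos: [0.4288, 0.1346, 0.0157]
orientation: [0.992, 0.126, 0.001, -0.001]
wrist_force: [-2.9, 4.1, 11.5]
grip_width: 0.082
gripper_force: 25.0
```

Call:
{"method": "jog_arm", "body": {
  "plan": [
    {"slide":[0.6,-1.4,0],"turn":0.03,"hand":0.3},
    {"slide":[1.2,-3.2,0],"turn":0.07,"hand":0.3},
    {"slide":[1.8,-5,0],"turn":0.11,"hand":0.3},
    {"slide":[2.4,-6.8,0],"turn":0.131,"hand":0.3},
    {"slide":[2.9,-8.5,0],"turn":0.131,"hand":0.3}
  ]
}}

```text
time: 7.38
tool_pos: [0.4581, 0.0499, 0.0157]
orientation: [0.981, 0.192, 0.002, -0.001]
wrist_force: [-1.7, 8.2, 9.1]
grip_width: 0.085
gripper_force: 25.0
```

Run:
```python
from h import *
o=get_obs();p=camera_params("wrist")
cv2.imwrite("pics/w3.png",cv2.resize(capture("wrist")[:,:,::-1],(800,600)))
print(o["tool_pos"],o["orientation"])
q=np.array([.5582,-.2346,-1.1871]);c,s=np.cos(q[2]),np.sin(q[2])
for P in [(-.078,.073,.06),(-.078,-.073,.06),(-.065,-.065,.125),(-.065,.065,.125)]:
    X=[q[0]+c*P[0]-s*P[1],q[1]+s*P[0]+c*P[1],P[2]]; print(P,(proj(p,X)/.7).round(0))
d=o["tool_pos"][:2]-q[:2]; print("tool in stand",c*d[0]+s*d[1],-s*d[0]+c*d[1])
```

```text
[0.45811335 0.04989211 0.01567347] [ 0.98131541  0.19239686  0.00158121 -0.00100387]
(-0.078, 0.073, 0.06) [1203.  262.]
(-0.078, -0.073, 0.06) [980. 639.]
(-0.065, -0.065, 0.125) [1435.  921.]
(-0.065, 0.065, 0.125) [2159.  422.]
tool in stand -0.3012734009330701 0.013690713697226728
```

View pics/w3.png

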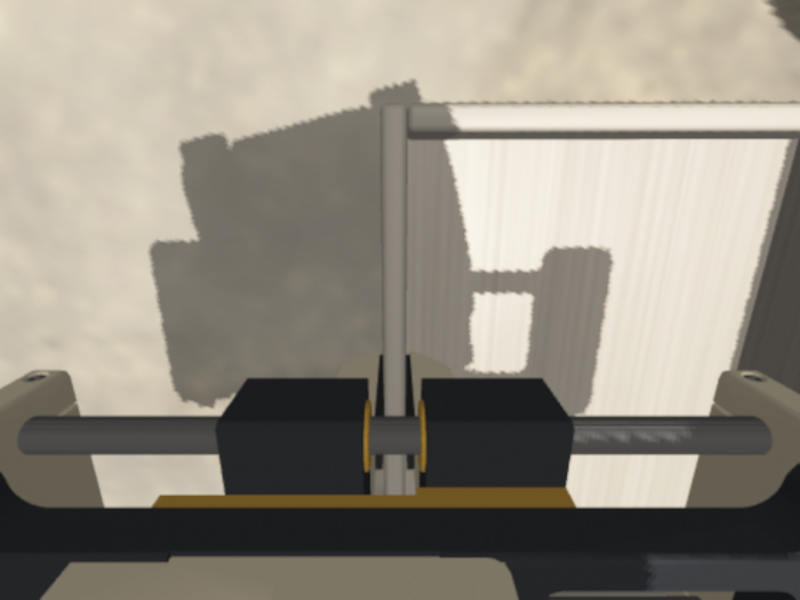

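The wrist view shows the pads closed square on the tray wall (column ~395), with the tray aligned to the tool.

Call:
{"method": "jog_arm", "body": {
  "plan": [
    {"slide":[0.6,-2,0],"turn":0,"hand":0.3},
    {"slide":[1.2,-4,0],"turn":0,"hand":0.3},
    {"slide":[1.8,-6,0],"turn":0,"hand":0.3},
    {"slide":[2.4,-8,0],"turn":0,"hand":0.3},
    {"slide":[2.7,-9.3,0],"turn":0,"hand":0.3}
  ]
}}

```text
time: 7.85
tool_pos: [0.4854, -0.0444, 0.0157]
orientation: [0.982, 0.191, 0.001, -0.0]
wrist_force: [-2.6, 9.0, 11.0]
grip_width: 0.082
gripper_force: 25.0
```

Run:
```python
from h import *
o=get_obs();p=camera_params("wrist")
cv2.imwrite("pics/w4.png",cv2.resize(capture("wrist")[:,:,::-1],(800,600)))
crop("top","t4",155,150,250,160,3.2)
q=np.array([.5582,-.2346,-1.1871]);c,s=np.cos(q[2]),np.sin(q[2])
def st(X): d=np.array(X)[:2]-q[:2]; return np.round([c*d[0]+s*d[1],-s*d[0]+c*d[1]],4)
print(o["tool_pos"],"tool in stand",st(o["tool_pos"]),"tray corner",st(onz(p,395*.7,104*.7,.042)))
```

```text
[ 0.48536976 -0.04435626  0.01566947] tool in stand [-0.2037  0.0037] tray corner [-0.2033  0.1045]
```

View pics/t4.png

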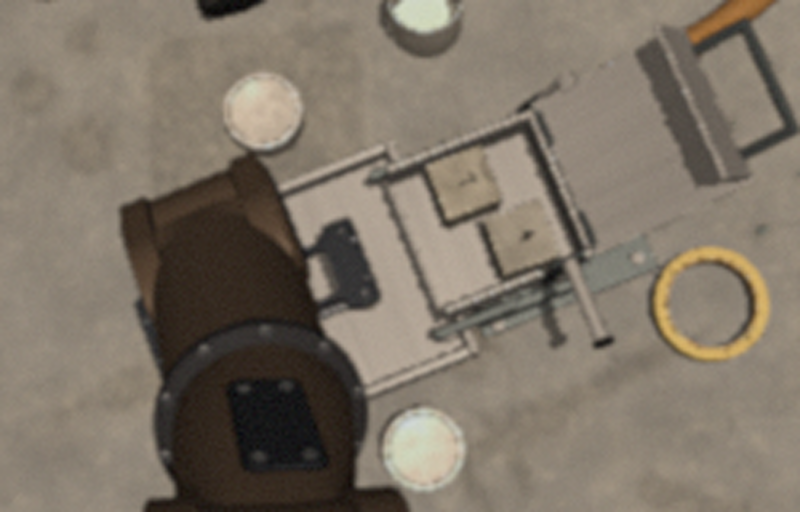

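Top view: the tray is nearly home, its front corners at about (388,150) and (472,350) symmetric about the arms. Both tins are unmoved at (263,112) and (423,448), the lid is back, and the cubes are in the box.

Call:
{"method": "jog_arm", "body": {
  "plan": [
    {"slide":[0.1,-0.3,0],"turn":0,"hand":0.3},
    {"slide":[0.2,-0.5,0],"turn":0,"hand":0.3},
    {"slide":[0.3,-0.8,0],"turn":0,"hand":0.3},
    {"slide":[0.3,-0.8,0],"turn":0,"hand":0.3},
    {"slide":[0.3,-0.8,0],"turn":0,"hand":0.3}
  ]
}}

```text
time: 8.37
tool_pos: [0.4874, -0.0505, 0.0157]
orientation: [0.981, 0.192, 0.001, -0.001]
wrist_force: [-2.5, 8.4, 12.6]
grip_width: 0.086
gripper_force: 25.0
```

Call:
{"method": "jog_arm", "body": {
  "plan": [
    {"slide":[0,0,0],"turn":0,"hand":3},
    {"slide":[0,0,0],"turn":0,"hand":3},
    {"slide":[0,0,0],"turn":0,"hand":3},
    {"slide":[0,0,0.5],"turn":0,"hand":3},
    {"slide":[0,0,3],"turn":0,"hand":3}
  ]
}}

```text
time: 8.78
tool_pos: [0.4845, -0.053, 0.0424]
orientation: [0.982, 0.191, -0.003, -0.001]
wrist_force: [-0.0, 0.4, 0.6]
grip_width: 0.319
gripper_force: 0.0
```

Call:
{"method": "jog_arm", "body": {
  "plan": [
    {"slide":[0,0,4],"turn":0,"hand":3},
    {"slide":[0,0,8],"turn":0,"hand":2},
    {"slide":[0,0,12],"turn":0,"hand":1},
    {"slide":[0,0,16],"turn":0,"hand":0},
    {"slide":[0,0,20],"turn":0,"hand":0}
  ]
}}

```text
time: 9.2
tool_pos: [0.4861, -0.0526, 0.247]
orientation: [0.982, 0.191, -0.0, -0.0]
wrist_force: [1.6, -0.2, -0.5]
grip_width: 0.084
gripper_force: 0.0
```

Run:
```python
from h import *
o=get_obs();p=camera_params("wrist")
cv2.imwrite("pics/w5.png",cv2.resize(capture("wrist")[:,:,::-1],(800,600)))
print(o["time"],o["tool_pos"],o["orientation"])
```

```text
9.2 [ 0.48614716 -0.05259176  0.246952  ] [ 9.81652644e-01  1.90677958e-01 -3.58231657e-05 -3.17229529e-05]
```

View pics/w5.png

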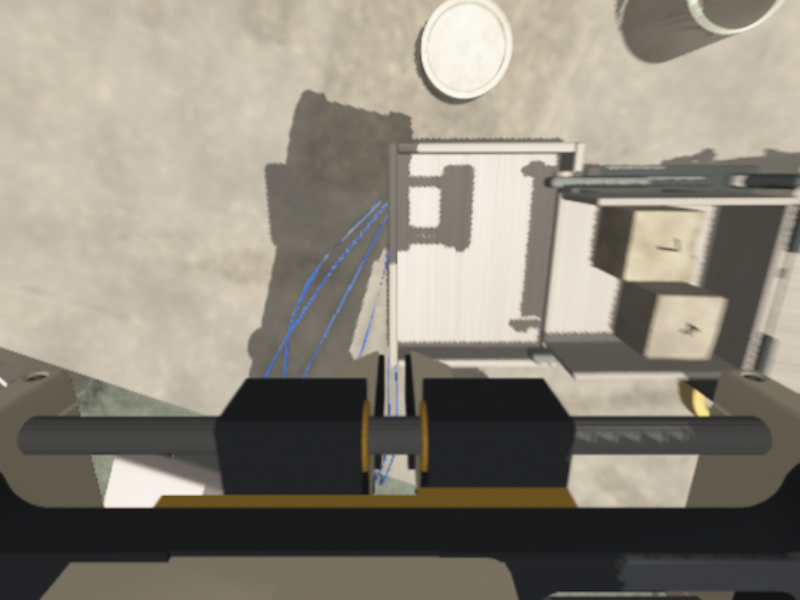

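The wrist view shows the tray square and central under the mouth, its wall at column ~393, with the cubes at (650,245) and (670,320) untouched. The wrist camera side would hit the lid skirt during tipping. I'll turn the tool 90° and push the pin with one open finger.

Run:
```python
from h import *
o=get_obs(); print(o["joint_positions"].round(3))
q=np.array([.5582,-.2346,-1.1871]);c,s=np.cos(q[2]),np.sin(q[2])
T=lambda X,Y,Z:np.round(100*np.array([q[0]+c*X-s*Y,q[1]+s*X+c*Y,Z]),1)
print("hover",T(.085,-.173,.165))
for t in np.arange(0,1.36,.1):
    a=np.arctan2(.115,.1)+t; X=-.065+.1524*np.cos(a); Z=.0625+.1524*np.sin(a)
    w=T(X+.0155,-.173,Z-.012); print(round(t,2),w,np.round(w-T(.0505,-.173,.1655),1))
```

```text
[ 0.473  0.246 -0.577  1.818  0.151  1.111 -1.342]
hover [ 43.  -37.8  16.5]
0.0 [ 41.7 -34.6  16.6] [0. 0. 0.]
0.1 [ 41.2 -33.5  17.5] [-0.5  1.1  0.9]
0.2 [ 40.7 -32.3  18.3] [-1.   2.3  1.7]
0.3 [ 40.2 -31.1  19. ] [-1.5  3.5  2.4]
0.4 [ 39.7 -29.7  19.5] [-2.   4.9  2.9]
0.5 [ 39.1 -28.4  19.9] [-2.6  6.2  3.3]
0.6 [ 38.6 -27.   20.2] [-3.1  7.6  3.6]
0.7 [ 38.  -25.6  20.3] [-3.7  9.   3.7]
0.8 [ 37.4 -24.2  20.2] [-4.3 10.4  3.6]
0.9 [ 36.9 -22.8  20. ] [-4.8 11.8  3.4]
1.0 [ 36.3 -21.4  19.7] [-5.4 13.2  3.1]
1.1 [ 35.8 -20.   19.2] [-5.9 14.6  2.6]
1.2 [ 35.3 -18.8  18.5] [-6.4 15.8  1.9]
1.3 [ 34.8 -17.6  17.8] [-6.9 17.   1.2]
```

Call:
{"method": "jog_arm", "body": {
  "plan": [
    {"slide":[-0.4,-2,1],"turn":0.11,"hand":0},
    {"slide":[-0.8,-4,2],"turn":0.22,"hand":0},
    {"slide":[-1.2,-6.5,3],"turn":0.33,"hand":0},
    {"slide":[-1.6,-9,3],"turn":0.44,"hand":0},
    {"slide":[-2,-11.5,3],"turn":0.55,"hand":0}
  ]
}}

```text
time: 9.67
tool_pos: [0.4666, -0.1688, 0.2755]
orientation: [0.892, 0.453, 0.0, 0.001]
wrist_force: [-0.1, -0.5, -0.4]
grip_width: 0.005
gripper_force: 0.0
```

Call:
{"method": "jog_arm", "body": {
  "plan": [
    {"slide":[-0.4,-2.5,0],"turn":0.11,"hand":0},
    {"slide":[-0.8,-5,0],"turn":0.22,"hand":0},
    {"slide":[-1.2,-7.5,0],"turn":0.33,"hand":0},
    {"slide":[-1.6,-10,0],"turn":0.44,"hand":0},
    {"slide":[-2,-12.5,0],"turn":0.55,"hand":0}
  ]
}}

```text
time: 10.08
tool_pos: [0.4461, -0.2939, 0.2748]
orientation: [0.735, 0.678, -0.0, -0.0]
wrist_force: [0.4, 0.0, 0.3]
grip_width: 0.004
gripper_force: 0.0
```

Call:
{"method": "jog_arm", "body": {
  "plan": [
    {"slide":[-0.4,-2.5,0],"turn":0.11,"hand":3},
    {"slide":[-0.8,-5,0],"turn":0.22,"hand":5},
    {"slide":[-1.2,-7.5,0],"turn":0.33,"hand":9},
    {"slide":[-1.6,-8.6,0],"turn":0.44,"hand":9},
    {"slide":[-1.7,-8.6,0],"turn":0.471,"hand":9}
  ]
}}

```text
time: 10.5
tool_pos: [0.4277, -0.3824, 0.2739]
orientation: [0.559, 0.829, -0.001, -0.001]
wrist_force: [-0.2, 0.1, 0.0]
grip_width: 0.317
gripper_force: 0.0
```

Call:
{"method": "jog_arm", "body": {
  "plan": [
    {"slide":[0,0,-2],"turn":0,"hand":9},
    {"slide":[0,0,-4],"turn":0,"hand":9},
    {"slide":[0,0,-6],"turn":0,"hand":9},
    {"slide":[0,0,-8],"turn":0,"hand":9},
    {"slide":[0,0,-10],"turn":0,"hand":9}
  ]
}}

```text
time: 10.92
tool_pos: [0.4294, -0.3787, 0.1738]
orientation: [0.559, 0.829, -0.0, -0.0]
wrist_force: [-0.6, -0.0, -0.0]
grip_width: 0.681
gripper_force: 0.0
```

Call:
{"method": "jog_arm", "body": {
  "plan": [
    {"slide":[0,0,-0.8],"turn":0,"hand":9},
    {"slide":[0,0,-0.8],"turn":0,"hand":9},
    {"slide":[0,0,-0.8],"turn":0,"hand":9},
    {"slide":[-0.4,1,-0.8],"turn":0,"hand":9},
    {"slide":[-0.8,2,-0.8],"turn":0,"hand":9}
  ]
}}

```text
time: 11.33
tool_pos: [0.4223, -0.3583, 0.1677]
orientation: [0.559, 0.829, 0.0, 0.001]
wrist_force: [0.7, 0.1, 0.7]
grip_width: 0.975
gripper_force: 0.0
```

Run:
```python
from h import *
o=get_obs(); print(o["tool_pos"],o["grip_width"],o["joint_positions"].round(3))
im=capture("side")[:,:,::-1][200:300,215:345]
cv2.imwrite("pics/s6.png",cv2.resize(im,None,fx=6,fy=6,interpolation=cv2.INTER_CUBIC))
```

```text
[ 0.42227228 -0.35825076  0.16766933] 0.9746472703216666 [ 1.093  0.465 -0.67   1.784  0.335  1.007  0.677]
```

Call:
{"method": "jog_arm", "body": {
  "plan": [
    {"slide":[-0.5,1.2,-0.2],"turn":0,"hand":9},
    {"slide":[-0.8,1.8,0.3],"turn":0,"hand":9},
    {"slide":[-1,2.3,0.7],"turn":0,"hand":9},
    {"slide":[-1.3,2.9,1.1],"turn":0,"hand":9},
    {"slide":[-1.5,3.5,1.5],"turn":0,"hand":9}
  ]
}}

```text
time: 11.8
tool_pos: [0.4092, -0.3266, 0.1844]
orientation: [0.56, 0.828, -0.001, 0.005]
wrist_force: [3.3, -11.5, 4.6]
grip_width: 0.983
gripper_force: 6.0
```

Call:
{"method": "jog_arm", "body": {
  "plan": [
    {"slide":[-0.5,1.2,0.7],"turn":0,"hand":9},
    {"slide":[-1,2.6,1.2],"turn":0,"hand":9},
    {"slide":[-1.6,3.9,1.6],"turn":0,"hand":9},
    {"slide":[-2.1,5.3,1.9],"turn":0,"hand":9},
    {"slide":[-2.7,6.7,2],"turn":0,"hand":9}
  ]
}}

```text
time: 12.22
tool_pos: [0.3825, -0.2587, 0.2047]
orientation: [0.56, 0.828, -0.001, 0.005]
wrist_force: [3.7, -7.1, 6.0]
grip_width: 0.983
gripper_force: 4.2
```

Call:
{"method": "jog_arm", "body": {
  "plan": [
    {"slide":[-0.6,1.4,-0.1],"turn":0,"hand":9},
    {"slide":[-1.1,2.8,-0.3],"turn":0,"hand":9},
    {"slide":[-1.7,4.2,-0.6],"turn":0,"hand":9},
    {"slide":[-2.2,5.6,-1.1],"turn":0,"hand":9},
    {"slide":[-2.7,6.8,-1.8],"turn":0,"hand":9}
  ]
}}

```text
time: 12.63
tool_pos: [0.354, -0.1886, 0.1851]
orientation: [0.559, 0.829, -0.0, 0.003]
wrist_force: [2.6, -4.3, 3.4]
grip_width: 0.98
gripper_force: 2.1
```

Call:
{"method": "jog_arm", "body": {
  "plan": [
    {"slide":[-0.3,0.6,-0.4],"turn":0,"hand":9},
    {"slide":[-0.5,1.2,-0.7],"turn":0,"hand":9},
    {"slide":[-0.5,1.2,-0.7],"turn":0,"hand":9},
    {"slide":[-0.5,1.2,-0.7],"turn":0,"hand":9},
    {"slide":[-0.5,1.2,-0.7],"turn":0,"hand":9}
  ]
}}

```text
time: 13.05
tool_pos: [0.348, -0.177, 0.1767]
orientation: [0.559, 0.829, -0.0, 0.0]
wrist_force: [0.6, -2.5, 1.5]
grip_width: 0.981
gripper_force: 1.0
```

Run:
```python
from h import *
o=get_obs(); print(o["tool_pos"],o["wrist_force"])
a=capture("top")[:,:,::-1][150:310,155:405]; b=capture("side")[:,:,::-1][170:300,200:345]
c=np.zeros((600,800,3),np.uint8); c[:320,:500]=cv2.resize(a,(500,320)); c[321:600,:311]=cv2.resize(b,(311,279))
cv2.imwrite("pics/c7.png",c)
```

```text
[ 0.34799347 -0.17697498  0.17674021] [ 0.62758497 -2.50750253  1.46537369]
```

Call:
{"method": "jog_arm", "body": {
  "plan": [
    {"slide":[-0.2,0.4,-0.3],"turn":0,"hand":9},
    {"slide":[-0.2,0.4,-0.3],"turn":0,"hand":9},
    {"slide":[-0.2,0.4,-0.3],"turn":0,"hand":9},
    {"slide":[-0.2,0.4,-0.3],"turn":0,"hand":9},
    {"slide":[-0.2,0.4,-0.3],"turn":0,"hand":9}
  ]
}}

```text
time: 13.57
tool_pos: [0.3461, -0.1727, 0.1736]
orientation: [0.559, 0.829, 0.0, 0.0]
wrist_force: [3.5, -3.9, -1.8]
grip_width: 0.983
gripper_force: 2.2
```

Call:
{"method": "jog_arm", "body": {
  "plan": [
    {"slide":[0,0,0],"turn":0,"hand":9},
    {"slide":[0,0,0],"turn":0,"hand":9},
    {"slide":[0,0,0],"turn":0,"hand":9},
    {"slide":[0,0,0],"turn":0,"hand":9},
    {"slide":[0,0,0],"turn":0,"hand":9}
  ]
}}

```text
time: 13.98
tool_pos: [0.3461, -0.1727, 0.1736]
orientation: [0.559, 0.829, 0.0, 0.0]
wrist_force: [3.9, -4.4, -2.9]
grip_width: 0.984
gripper_force: 2.3
```

Run:
```python
from h import *
a=capture("top")[:,:,::-1][150:310,155:405]; b=capture("side")[:,:,::-1][170:300,200:345]
c=np.zeros((600,800,3),np.uint8); c[:320,:500]=cv2.resize(a,(500,320),interpolation=cv2.INTER_CUBIC); c[321:600,:311]=cv2.resize(b,(311,279),interpolation=cv2.INTER_CUBIC)
w=capture("wrist")[:,:,::-1]; c[321:600,320:692]=cv2.resize(w,(372,279))
cv2.imwrite("pics/c8.png",c)
```

Call:
{"method": "jog_arm", "body": {
  "plan": [
    {"slide":[0.7,-1.6,1],"turn":0,"hand":9},
    {"slide":[1.2,-2.8,1.7],"turn":0,"hand":9},
    {"slide":[1.7,-4.2,2.2],"turn":0,"hand":9},
    {"slide":[2.3,-5.6,2.5],"turn":0,"hand":9},
    {"slide":[2.8,-7,2.7],"turn":0,"hand":9}
  ]
}}

```text
time: 14.55
tool_pos: [0.3734, -0.2425, 0.2006]
orientation: [0.559, 0.829, -0.0, -0.001]
wrist_force: [-0.5, 0.1, -0.0]
grip_width: 0.981
gripper_force: 0.0
```

Call:
{"method": "jog_arm", "body": {
  "plan": [
    {"slide":[0.6,-1.4,0.1],"turn":0,"hand":9},
    {"slide":[1.2,-2.8,0],"turn":0,"hand":9},
    {"slide":[1.7,-4.2,-0.3],"turn":0,"hand":9},
    {"slide":[2.3,-5.5,-0.7],"turn":0,"hand":9},
    {"slide":[2.8,-6.9,-1.2],"turn":0,"hand":9}
  ]
}}

```text
time: 14.97
tool_pos: [0.402, -0.3123, 0.188]
orientation: [0.559, 0.829, -0.0, -0.0]
wrist_force: [1.0, -1.6, -0.5]
grip_width: 0.979
gripper_force: 0.8
```

Call:
{"method": "jog_arm", "body": {
  "plan": [
    {"slide":[0.5,-1.2,-0.7],"turn":0,"hand":9},
    {"slide":[1,-2.4,-1.5],"turn":0,"hand":9},
    {"slide":[1.5,-3.5,-2.4],"turn":0,"hand":9},
    {"slide":[2,-5,-2.4],"turn":0,"hand":9},
    {"slide":[2.6,-6.5,-2.4],"turn":0,"hand":9}
  ]
}}

```text
time: 15.38
tool_pos: [0.4274, -0.3766, 0.163]
orientation: [0.559, 0.829, 0.0, -0.002]
wrist_force: [0.1, 0.3, -0.3]
grip_width: 0.981
gripper_force: 0.0
```

Call:
{"method": "jog_arm", "body": {
  "plan": [
    {"slide":[0,-1,0],"turn":0,"hand":9},
    {"slide":[0,-1,3],"turn":0,"hand":9},
    {"slide":[0,-1,6],"turn":0,"hand":9},
    {"slide":[0,-2,9],"turn":0,"hand":9},
    {"slide":[0,-4,11],"turn":0,"hand":9}
  ]
}}

```text
time: 15.8
tool_pos: [0.4292, -0.4144, 0.2775]
orientation: [0.557, 0.83, 0.001, 0.001]
wrist_force: [1.4, -0.3, 0.7]
grip_width: 0.979
gripper_force: 0.0
```

Call:
{"method": "jog_arm", "body": {
  "plan": [
    {"slide":[-1,-3,0],"turn":0,"hand":9},
    {"slide":[-3,-6,0],"turn":0,"hand":9},
    {"slide":[-5,-9,0],"turn":0,"hand":9},
    {"slide":[-7,-12,0],"turn":0,"hand":9},
    {"slide":[-9,-15,0],"turn":0,"hand":9}
  ]
}}

```text
time: 16.22
tool_pos: [0.3364, -0.5676, 0.2741]
orientation: [0.559, 0.829, 0.0, -0.001]
wrist_force: [0.3, -0.8, -0.3]
grip_width: 0.982
gripper_force: 0.0
```

Call:
{"method": "jog_arm", "body": {
  "plan": [
    {"slide":[0,0,0],"turn":0,"hand":9},
    {"slide":[0,0,0],"turn":0,"hand":9},
    {"slide":[0,0,0],"turn":0,"hand":9},
    {"slide":[0,0,0],"turn":0,"hand":9},
    {"slide":[0,0,0],"turn":0,"hand":9}
  ]
}}

```text
time: 16.63
tool_pos: [0.3391, -0.5652, 0.2747]
orientation: [0.558, 0.83, 0.0, 0.0]
wrist_force: [0.3, 0.3, 0.3]
grip_width: 0.981
gripper_force: 0.0
```

Run:
```python
from h import *
a=capture("top")[:,:,::-1][150:310,155:405]; b=capture("side")[:,:,::-1][190:290,185:345]
a=cv2.resize(a,(560,358),interpolation=cv2.INTER_CUBIC); b=cv2.resize(b,(386,241),interpolation=cv2.INTER_CUBIC)
c=np.zeros((600,800,3),np.uint8); c[:358,:560]=a; c[359:600,:386]=b
d=cv2.imread("pics/c8.png"); c[359:600,390:800]=cv2.resize(d[:320,:500],(410,241))
cv2.imwrite("pics/final.png",c); print(get_obs()["tool_pos"])
```

```text
[ 0.33875129 -0.56567456  0.27478727]
```

View pics/final.png

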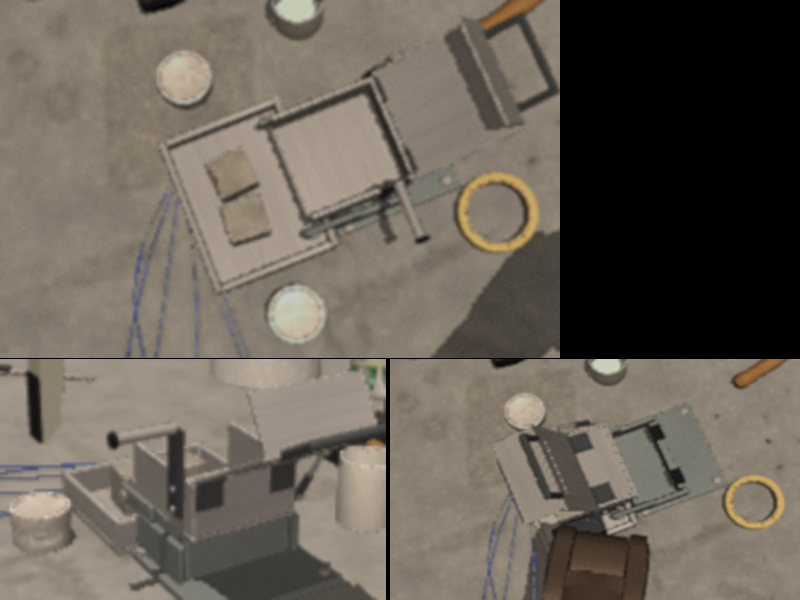

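The top view shows both cubes in the tray at (232,173) and (245,217), and the tray still docked with corners at (165,147), (277,102), (337,240) and (220,290). The box is level with its pin where it started, the lid is fully back, and the tins, beaker and tape haven't moved. I'll check the tray pose numerically, let things settle and hand in.

Call:
{"method": "jog_arm", "body": {
  "plan": [
    {"slide":[0,0,0],"turn":0,"hand":9},
    {"slide":[0,0,0],"turn":0,"hand":9},
    {"slide":[0,0,0],"turn":0,"hand":9},
    {"slide":[0,0,0],"turn":0,"hand":9},
    {"slide":[0,0,0],"turn":0,"hand":9}
  ]
}}

```text
time: 17.15
tool_pos: [0.3379, -0.5666, 0.2746]
orientation: [0.559, 0.829, -0.0, 0.0]
wrist_force: [-0.1, -0.1, 0.1]
grip_width: 0.984
gripper_force: 0.0
```

Run:
```python
from h import *
p=camera_params("top"); q=np.array([.5582,-.2346,-1.1871]);c,s=np.cos(q[2]),np.sin(q[2])
W=np.array([onz(p,155+u/2.24,150+v/2.24,.042)[:2]-q[:2] for u,v in [(165,147),(220,290),(337,240),(277,102)]])@np.array([[c,-s],[s,c]])
m=W.mean(0); e=W[0]-W[1]; print(W.round(3).tolist(),m.round(4),"yaw",np.arctan2(-e[0],e[1]).round(3))
for i in range(24): capture("side")
ok=abs(m[1])<.02 and -.143<m[0]<-.105
print(ok, job_done() if ok else "hold")
```

```text
[[-0.196, 0.095], [-0.196, -0.094], [-0.043, -0.09], [-0.047, 0.096]] [-0.1205  0.0017] yaw 0.0
the job is handed in; nothing more can be done
True None
```

The job is handed in (no verdict returned): both samples lie in the tray, which measures 120 mm out, 2 mm off centre and square; the box is level, the lid fully back, and the tins, beaker and tape look unmoved.

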